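# Shut the round-ended air valve under the sliding cover

## Task

Shut off the air line that has the round-ended handle. On the grey manifold box, push the sliding cover by its upright tab all the way along to the other end so that the two valve handles lie open to view, then push the round-ended handle clockwise (seen from above) a quarter turn until it stops across its pipe. Leave the square-ended handle open, slide the cover without lifting it, and leave the other things on the bench where they are.

Things in the scene. Friction and masses are not known exactly. Their poses are not given: they have to be found in the camera images.
- box: Grey steel manifold box fixed to the bench, 160 mm (its x) by 490 mm (its y), rim 78 mm high. Origin: centre of its underside, z up. Its +y half is an open well, inside y +4 to +240, x -64 to +64 mm, with two valves on pipes along x; its -y half is a closed deck. Guides 12 mm high keep the cover sliding along y only. Two pipe stubs stick out 45 mm from its +x side, under 40 mm high.
- cover: Loose aluminium cover (about 0.6 kg, nothing holds it down), 144 mm (box x) by 240 mm (box y), 4 mm thick, lying on the box 66 mm above the bench between the guides. Origin: centre of its underside, axes as the box's. It takes about 2 to 5 N to slide and stays where it is left.
- cover_tab (a point): Middle of the cover's upright tab, 84 mm above the bench. The tab stands across the cover's centre: 70 mm along box x, 6 mm thick along box y, its top 98 mm above the bench. At the start the cover lies over the well, tab at box y +90 to +118 mm; slid home against the box's other end wall, the tab is at box y = -120 mm.
- round_valve: Brass valve fixed in the well, with the round-ended handle. Origin on the upright turning axis of its handle, at bench height; axes as the box's. It stands at box x = +30 mm and box y = +65 or +165 mm (the two valves may be swapped). Below the handle, valve and pipe are under 45 mm high.
- round_handle (a joint): Angle of the round-ended steel handle (rad): 0 = open, pointing along box -x; it grows clockwise seen from above; 1.571 = shut, against its stop, pointing along box +y, across the pipe. Starts at 0 to 0.35. It stays where it is left; about 0.16 N m turns it (4 N at its end).
- round_handle_end (a point): Centre of the disc, 32 mm across, that ends the round handle: 46 mm from the turning axis, 51 mm above the bench. The handle lies 44 to 58 mm above the bench: a bar 14 mm wide, then the disc, 62 mm from the axis overall. This point's x axis points from the disc to the turning axis.
- square_valve: The other valve, with the square-ended handle, placed likewise (origin on its handle's axis at bench height).
- square_handle (a joint): Angle of the square-ended handle (rad), same sense as the round one; starts open, at 0 to 0.08, and must be left open. A steel bar 14 mm wide ending in a plate 28 mm square, 62 mm from its axis overall, 44 to 58 mm above the bench.
- glue_jar: Bystander: loose glue jar 60 mm across, 95 mm high, upright beyond the box (+x side). Origin at the centre of its underside.
- offcut: Bystander: loose wood offcut 110 x 50 x 22 mm lying beyond the -y end of the box. Origin at the centre of its underside.
- screwdriver: Bystander: loose screwdriver lying beyond the +y end of the box, about 200 mm long, under 30 mm high. Its length is along its own x, origin at mid-length.
- carton: Bystander: small closed cardboard carton 100 x 130 x 80 mm beyond the box (+x side). Origin at the centre of its underside.

How it is judged:
By the outcome, as a careful person would: the job done as asked, in the order asked, and still so for the second after the job is handed in, with the robot touching nothing.
It also fails if it takes over 51 s, if anything falls off the work surface, if the arm or the gripper's body presses on something with over 40 N, if the wrist force passes 120 N, or if a joint passes its speed limit or range.

## Robot

A 6-joint arm with a two-finger parallel gripper is mounted at the origin on the work surface. World frame = base frame: x ahead of the robot, y to its left, z up, the work surface at z = 0. Lengths are in m, angles in rad, forces in N, time in s.
With the tool pointing down it reaches from about 0.275 to 0.875 m from the base axis. Payload 12.5 kg.
Tool frame: the origin (TCP) lies on the centre line of the jaws, within the pads' length; the fingertips stand r.finger_overhang ahead of it and the grasp point (between the pads) lies 3 mm ahead of it (r.finger_overhang is the distance from the TCP to the fingertips, in m); z points along the fingers, y is the direction in which the jaws open and shut (so a half turn about z gives the same grasp; the last joint's range is limited). The gripper opens to 85 mm and grips with 20 to 120 N. Pads are 22 mm wide; open, the fingers measure 114 mm over their backs; the gripper's body (76 mm by 85 mm) begins 54 mm behind the grasp point. The pads swing forward as they close: fully open they stand 13 mm farther back than shut.
Start: joints at [-1.366, 0.351, 1.652, -0, 1.139, -0.085], TCP at [0.157, -0.527, 0.253] pointing down, gripper open.
Joint ranges: [-2.75, 2.75], [-0.79, 2.1], [0.01, 2.65], [-1.57, 4.71], [0.07, 3.14], [-2.87, 2.87]. Speed limits (rad/s): [2.22, 2.22, 2.79, 3.14, 3.14, 3.14].

## Interface

Orientations are given as a unit quaternion [x, y, z, w].
In Python, from cell import r, optics gives the robot as it stands. The module is installed in compiled form; this text tells all that it offers. Calls block until the motion is done:
- r.move_to(position, orientation): joint-space move of the TCP to a pose.
- r.move_linear(position, rot=None, vel=0.15): straight line of the TCP; rot=None keeps the orientation; vel is the mean speed in m/s.
- r.set_joints(angles): joint-space move.
- r.set_gripper(opening, squeeze=None): opening from 0.0 (shut) to 1.0 (fully open); squeeze is the grip in N (None keeps the last); returns when the fingers have stopped.
- r.sleep(seconds).
- r.inverse_kinematics(position, orientation): joint angles nearest the present ones, or None.
- optics.get_image(name): name is "scene" or "top" or "wrist"; returns a dict with "pixels" (384x512x3 uint8, red, green, blue), "depth" (384x512 float32, m along the optical axis (not along the pixel's ray), 0 where there is no reading), "fx", "fy", "cx", "cy" (pixels), "camera_from_world" (4x4, takes a point from world to camera coordinates); the wrist camera has in their place "mount" (4x4, takes a point from camera to tool coordinates, whose origin is the TCP and whose axes are the flange's). Camera axes: x right, y down, z forward; pixel columns grow to the right and rows downward; lengths in m; the calibration is good to about 2 mm. A picture is of the moment at which its call begins: read the wrist's pose just before it.
A pose or a line that the arm cannot do raises r.PlanningError and nothing moves.
- r.hand_in(): hands the job in, once; it reports no verdict.
Readings, each from a call of its own:
- r.current_t(): time.
- r.current_q(): joint angles.
- r.current_qvel(): joint speeds.
- r.current_effort(): joint torques, N m.
- r.current_tool_pos(): TCP position.
- r.current_ee_rot(): TCP orientation.
- r.current_contact_force(): force on the tool from outside, world axes, zero at the start.
- r.current_torque(): the same for the moment, N m.
- r.current_opening(): opening from 0.0 (shut) to 1.0 (fully open).
Only numpy, scipy, OpenCV 4.12 (cv2) and the standard library are available. Lean on these libraries where they do the work, as an engineer would, in place of code of your own. Each camera call takes 0.05 s, during which the arm holds its last target.

## Working session

There is one attempt and no reset: what is moved stays moved. The work goes in short steps, each a Python script; the robot and the scene stay as the last script left them, time stands still between calls to the robot, and variables do not carry over. Pictures are saved under pics/ and viewed, and the job is handed in when it is done.

```bash
mkdir -p pics
python3 - <<'E'
from cell import r, optics
import cv2
print(r.current_t(), r.finger_overhang, r.current_tool_pos(), r.current_ee_rot())
for n in ["scene","top"]:
    im=optics.get_image(n)
    cv2.imwrite(f"pics/{n}0.png",im["pixels"][:,:,::-1])
    print(n,im["fx"],im["cx"],im["cy"],im["camera_from_world"].round(3).tolist())
E
```

```text
0.0 0.022 [ 0.15715531 -0.526732    0.25275056] [ 9.89514853e-01  1.44429946e-01 -3.11245975e-05 -5.88070480e-04]
scene 353.85188304584847 254.2377402781 190.5610353140638 [[-0.045, 0.999, -0.007, -0.011], [0.75, 0.029, -0.66, -0.421], [-0.66, -0.035, -0.751, 1.292], [0.0, 0.0, 0.0, 1.0]]
top 450.28344353679097 248.86389388120665 196.4331058075842 [[0.014, -1.0, -0.001, 0.014], [-0.988, -0.014, -0.155, 0.633], [0.155, 0.003, -0.988, 1.162], [0.0, 0.0, 0.0, 1.0]]
```

View pics/top0.png

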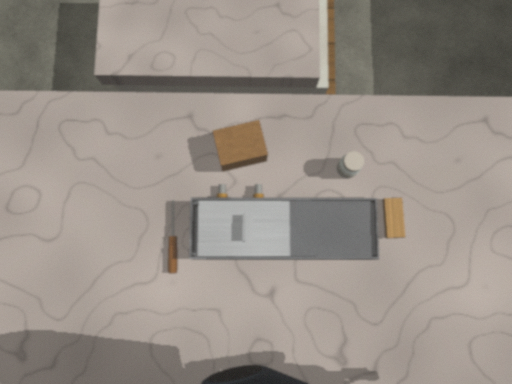

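View pics/scene0.png

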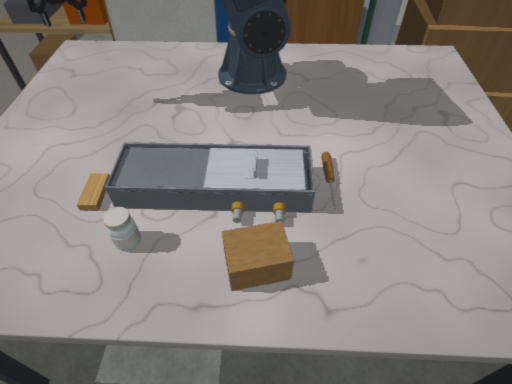

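```bash
cat > h.py <<'E'
import numpy as np, cv2
from cell import r, optics
def cloud(im):
    d=im["depth"]; v,u=np.indices(d.shape)
    P=np.stack([(u-im["cx"])/im["fx"]*d,(v-im["cy"])/im["fy"]*d,d],-1)
    T=np.linalg.inv(im["camera_from_world"]); W=P@T[:3,:3].T+T[:3,3]; W[d==0]=np.nan
    return W
def ray(im,u,v,z):
    T=np.linalg.inv(im["camera_from_world"]); d=T[:3,:3]@np.array([(u-im["cx"])/im["fx"],(v-im["cy"])/im["fy"],1]); c=T[:3,3]
    return c+d*(z-c[2])/d[2]
E
python3 - <<'E'
from h import *
for n in ["top","scene"]:
    im=optics.get_image(n); W=cloud(im); z=W[...,2]
    reg=(W[...,0]>.25)&(W[...,0]<.66)&(abs(W[...,1])<.5)
    print(n,"bench z",np.nanmedian(z[(abs(W[...,0]-.35)<.05)&(abs(W[...,1])<.3)]))
    for lo,hi in [(.055,.092),(.0715,.086),(.088,.11)]:
        m=(reg&(z>lo)&(z<hi)).astype(np.uint8)
        k,l,s,c=cv2.connectedComponentsWithStats(m)
        for i in range(1,k):
            if s[i,4]>25:
                p=W[l==i][:,:2].astype(np.float32); print((lo,hi),s[i].tolist(),cv2.minAreaRect(p), p.min(0),p.max(0))
    if n=="top": cv2.imwrite("pics/topcrop.png",cv2.resize(im["pixels"][100:290,140:430,::-1],None,fx=2.75,fy=2.75,interpolation=cv2.INTER_CUBIC))
E
```

```text
top bench z 0.0002701415089924053
(0.055, 0.092) [189, 198, 190, 62, 11124] ((0.5473061203956604, -0.06689004600048065), (0.15889455378055573, 0.4907335638999939), 0.6425784826278687) [ 0.46595868 -0.31272078] [0.6293691  0.17842327]
(0.0715, 0.086) [189, 198, 190, 61, 1031] ((0.5478141903877258, -0.067034050822258), (0.15701627731323242, 0.49052929878234863), 0.8226247429847717) [ 0.46595868 -0.31272078] [0.6293691  0.17834312]
(0.0715, 0.086) [245, 213, 10, 18, 72] ((0.5627703070640564, 0.02061905711889267), (0.04498477280139923, 0.02353845350444317), 0.8921419382095337) [0.5401791  0.00875221] [0.58532184 0.03265649]
(0.0715, 0.086) [229, 231, 9, 10, 26] ((0.5265121459960938, 0.062397077679634094), (0.01316726952791214, 0.022982792928814888), 56.95579147338867) [0.51407975 0.05266315] [0.5375099  0.07338706]
(0.0715, 0.086) [227, 242, 9, 11, 31] ((0.494045227766037, 0.06733296811580658), (0.021860621869564056, 0.021945863962173462), 27.637327194213867) [0.4828867  0.05713487] [0.50881845 0.07789866]
(0.088, 0.11) [242, 214, 3, 27, 81] ((0.5460675954818726, 0.03702244907617569), (0.06677151471376419, 0.005211661569774151), 0.8873327970504761) [0.51268756 0.03392949] [0.57944936 0.04009698]
scene bench z 0.0015933941407212382
(0.055, 0.092) [105, 142, 211, 57, 10245] ((0.550197422504425, -0.06608334183692932), (0.1642015129327774, 0.490801066160202), 0.5254716873168945) [ 0.46635297 -0.31130666] [0.63448966 0.17976165]
(0.0715, 0.086) [105, 142, 211, 52, 3625] ((0.550197422504425, -0.06608334183692932), (0.1642015129327774, 0.490801066160202), 0.5254716873168945) [ 0.46635297 -0.31130666] [0.63448966 0.17976165]
(0.088, 0.11) [254, 151, 3, 23, 59] ((0.5501088500022888, 0.03836938738822937), (0.06735282391309738, 0.004879632033407688), 2.3978335857391357) [0.5163602  0.03532903] [0.5837534  0.04155134]
```

View pics/topcrop.png

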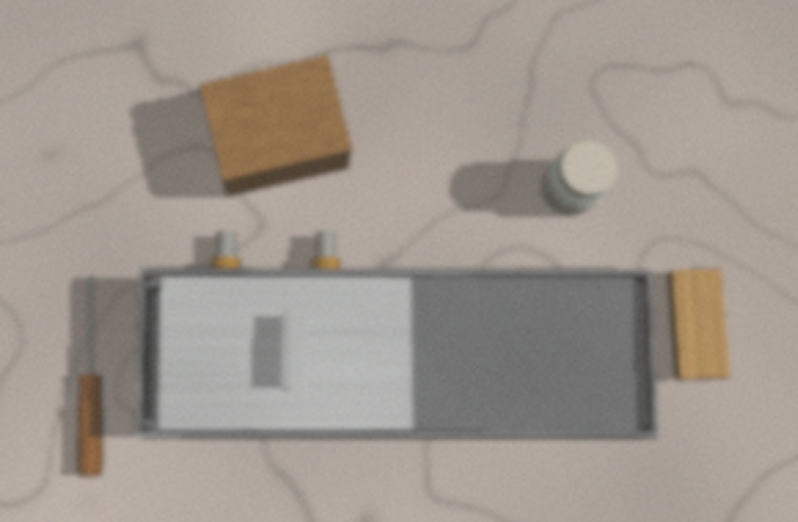

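```bash
cat >> h.py <<'E'
YAW=0.0125; C=np.array([0.5485,-0.0665])
R2=np.array([[np.cos(YAW),-np.sin(YAW)],[np.sin(YAW),np.cos(YAW)]])
def b2w(x,y,z): return [*(C+R2@np.array([x,y])),z]
def w2b(p): return R2.T@(np.array(p)[:2]-C)
def down(psi): return [np.cos(psi/2),np.sin(psi/2),0,0]
E
python3 - <<'E'
from h import *
r.set_gripper(0.0,squeeze=20)
r.move_to(b2w(0,0.150,0.16),down(np.pi/2+YAW))
print(r.current_t(),r.current_q().round(3) if hasattr(r.current_q(),'round') else r.current_q(),r.current_tool_pos(),r.current_contact_force())
im=optics.get_image("wrist"); cv2.imwrite("pics/w1.png",im["pixels"][:,:,::-1])
d=im["depth"]; v,u=np.indices(d.shape)
P=np.stack([(u-im["cx"])/im["fx"]*d,(v-im["cy"])/im["fy"]*d,d,np.ones_like(d)],-1)@im["mount"].T
m=(d>0)&(abs(P[...,0])<.025)&(abs(P[...,1])<.05)&(P[...,2]<.05)
q=P[m]; print(im["mount"].round(3).tolist(),m.sum(), q[:,:3].min(0),q[:,:3].max(0))
E
```

```text
3.55 [ 0.066  0.47   1.729 -0.     0.943  0.055] [0.54680112 0.08281331 0.16010804] [ 0.37574111 -0.41783327 -0.01227401]
[[0.0, -0.944, -0.329, 0.086], [1.0, 0.0, 0.0, -0.0], [-0.0, -0.329, 0.944, -0.12], [0.0, 0.0, 0.0, 1.0]] 28422 [-0.01101545 -0.04999825 -0.06448897] [0.02021783 0.04999635 0.02031361]
```

View pics/w1.png

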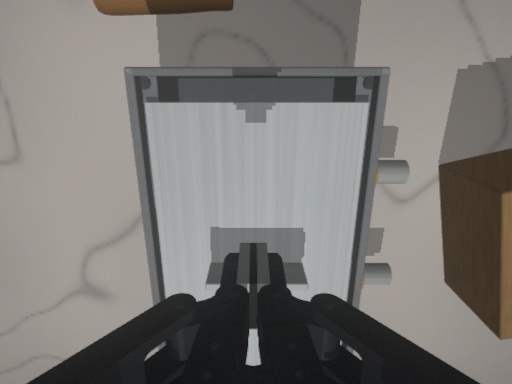

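Run:
```python
from h import *
f=lambda:np.round(r.current_contact_force(),1)
r.move_linear(b2w(0,0.150,0.100)); print(f())
r.move_linear(b2w(0,0.125,0.100),vel=.08); print(f())
r.move_linear(b2w(0,0.08,0.100),vel=.08); print(r.current_t(),f())
r.move_linear(b2w(0,-0.094,0.100),vel=.1); print(r.current_t(),f())
y=-0.094
while y>-0.114:
    y-=0.002; r.move_linear(b2w(0,y,0.100),vel=.04); F=f(); print(round(y,3),w2b(r.current_tool_pos()).round(4),F)
    if abs(F[1])>11: break
print(r.current_t())
im=optics.get_image("top"); cv2.imwrite("pics/t2.png",cv2.resize(im["pixels"][100:290,140:430,::-1],None,fx=2.75,fy=2.75))
```

```text
[-0.9  0.7  0.3]
[-0.4  0.9  0.8]
5.3167 [0.9 0.3 0. ]
7.2083 [-0.4  2.   0.2]
-0.096 [-0.     -0.0959] [0.1 3.1 0.7]
-0.098 [-0.    -0.098] [-0.7  3.4 -0.2]
-0.1 [ 0.     -0.1001] [-0.1  2.7  0.6]
-0.102 [-0.     -0.1021] [-0.1  2.1 -0.6]
-0.104 [-0.     -0.1041] [-0.4  2.  -0.3]
-0.106 [-0.     -0.1061] [ 0.6  2.2 -1. ]
-0.108 [ 0.0002 -0.1074] [2.7 8.3 0.1]
-0.11 [ 0.0004 -0.1076] [ 4.3 21.5  2. ]
9.2083
```

View pics/t2.png

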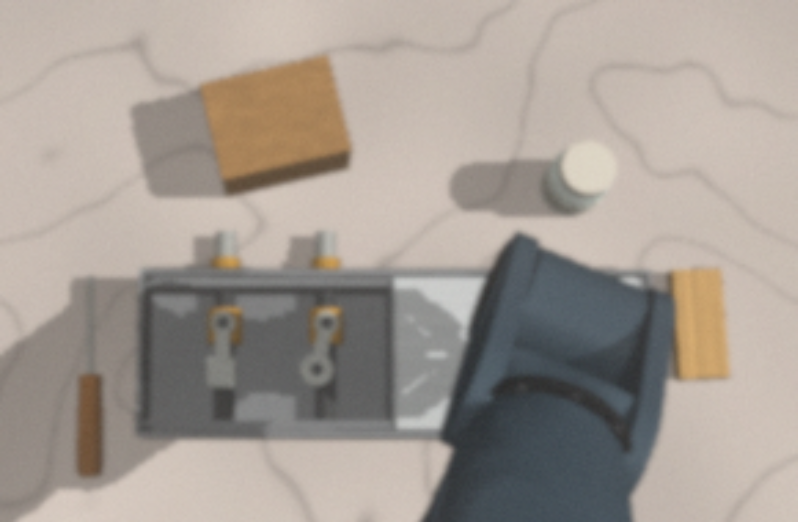

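Run:
```python
from h import *
im=optics.get_image("top")
for n,(u,v) in dict(end=(316,370),axis=(327,323),sqend=(221,373),sqax=(223,322)).items():
    print(n,w2b(ray(im,140+(u+.5)/2.75-.5,100+(v+.5)/2.75-.5,.058)).round(4))
r.move_linear(b2w(0,-0.095,0.100),vel=.1)
r.move_linear(b2w(0,-0.095,0.16),vel=.2)
r.move_linear(b2w(-0.01,0.03,0.17),vel=.2)
print(r.current_t())
p=r.current_tool_pos();im=optics.get_image("wrist"); cv2.imwrite("pics/w3.png",im["pixels"][:,:,::-1])
im=optics.get_image("scene"); cv2.imwrite("pics/s3.png",cv2.resize(im["pixels"][120:260,60:360,::-1],None,fx=2.6,fy=2.6))
W=cloud(im); m=(W[...,2]>.088)&(W[...,2]<.105)&(abs(W[...,1]+.187)<.05)&(abs(W[...,0]-.55)<.04)
print(w2b(np.median(W[m],0)[:2]),m.sum())
```

```text
end [-0.0167  0.0734]
axis [0.0286 0.0628]
sqend [-0.0197  0.1645]
sqax [0.0294 0.1631]
10.8333
[ 0.00574691 -0.11739306] 90
```

View pics/w3.png

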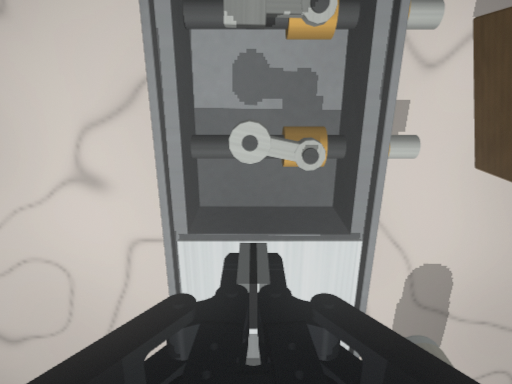

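View pics/s3.png

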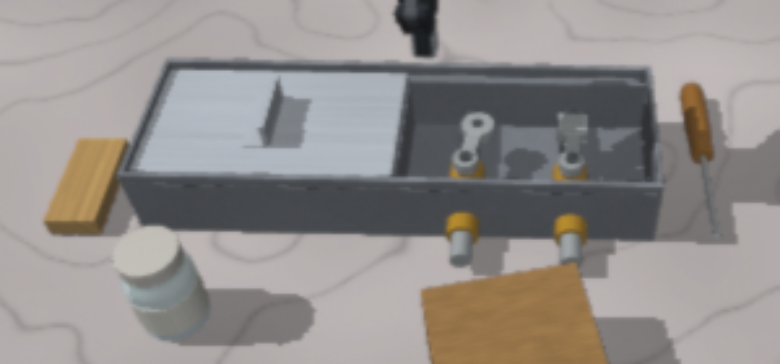

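Run:
```python
from h import *
f=lambda:np.round(r.current_contact_force(),1)
A=np.array([.029,.0632])
def pose(th,off=.027):
    u=np.array([-np.cos(th),np.sin(th)]); t=np.array([np.sin(th),np.cos(th)])
    p=A+.046*u-off*t
    return b2w(*p,.070), down(np.pi/2-th+YAW)
p,q=pose(0,.029); r.move_linear([p[0],p[1],.13],rot=q,vel=.2); r.move_linear(p,vel=.08); print(r.current_t(),f())
for th in np.arange(.1,1.46,.15):
    r.move_linear(*pose(th),vel=.06); F=f(); print(round(th,2),F)
    if np.hypot(*F[:2])>20: break
else:
    for th in np.arange(1.48,1.70,.025):
        r.move_linear(*pose(th),vel=.04); F=f(); print(round(th,3),F)
        if np.hypot(*F[:2])>14: break
print(r.current_t())
im=optics.get_image("scene"); cv2.imwrite("pics/s4.png",cv2.resize(im["pixels"][120:260,60:360,::-1],None,fx=2.6,fy=2.6))
```

```text
12.1833 [ 0.9  0.1 -0.1]
0.1 [-0.4  0.3  0. ]
0.25 [-0.1  0.4 -0.6]
0.4 [-0.1 -0.5 -0.4]
0.55 [ 0.  -0.5  0.7]
0.7 [-0.4 -0.1 -0.3]
0.85 [-0.7 -1.4  0.4]
1.0 [-1.8 -0.4 -0.1]
1.15 [-2.6  0.3 -0.3]
1.3 [-1.5  1.9 -0.5]
1.45 [-3.1  1.6 -0.9]
1.48 [-3.7  2.3  0.5]
1.505 [-3.4  3.1 -0.9]
1.53 [-5.1  3.6 -0.3]
1.555 [-5.6  3.5  0.8]
1.58 [-5.2  3.8  0.3]
1.605 [-4.6  3.5  0.2]
1.63 [-5.   3.8 -0. ]
1.655 [-5.   3.5  0. ]
1.68 [-7.7  2.6  3.4]
17.4
```

View pics/s4.png

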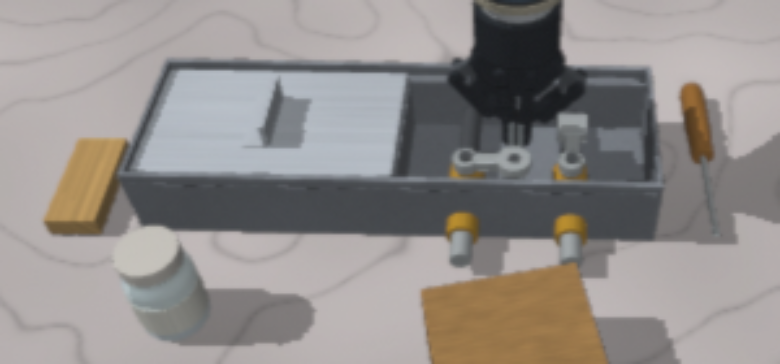

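Run:
```python
from h import *
f=lambda:np.round(r.current_contact_force(),1)
p=np.array(r.current_tool_pos()); d=np.array([*R2@[1,0],0]); print(w2b(p),f())
for i in range(1,12):
    r.move_linear(list(p+d*.001*i),vel=.03); F=f(); print(i,w2b(r.current_tool_pos()).round(4),F)
    if np.hypot(*F[:2])>18: break
print(r.current_t())
p=np.array(r.current_tool_pos()); 
r.move_linear(list(p-d*.02),vel=.1)
p=p-d*.02; p[2]=.20; r.move_linear(list(p),vel=.2)
r.move_to(b2w(-.10,-.05,.30),r.current_ee_rot())
print(r.current_t())
for n in ("top","scene"):
    im=optics.get_image(n); c=im["pixels"][190:270,180:300,::-1] if n=="top" else im["pixels"][120:260,60:360,::-1]
    cv2.imwrite(f"pics/{n}5.png",cv2.resize(c,None,fx=6 if n=="top" else 2.6,fy=6 if n=="top" else 2.6,interpolation=cv2.INTER_CUBIC))
```

```text
[0.00601239 0.11184227] [-7.9  2.4  2.2]
1 [0.006  0.1118] [-8.3  2.7  4.9]
2 [0.0062 0.1119] [-12.7   3.5   7.3]
3 [0.0064 0.1119] [-16.5   3.1  11.4]
4 [0.0066 0.1119] [-21.    3.1  14.7]
18.45
20.4833
```

View pics/top5.png

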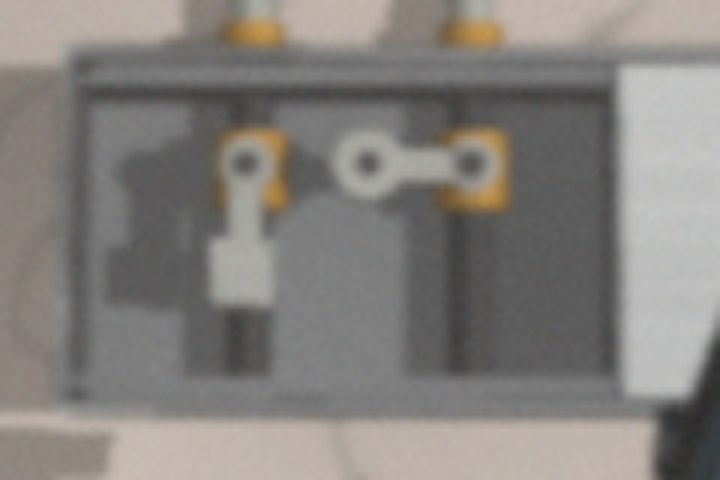

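View pics/scene5.png

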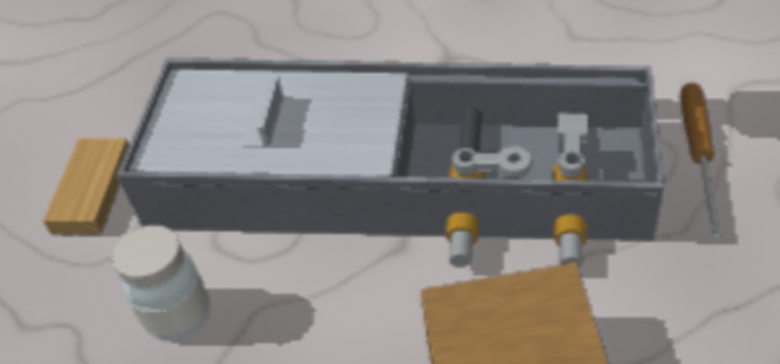

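Run:
```python
from h import *
im=optics.get_image("top")
g=lambda u,v:w2b(ray(im,180+(u+.5)/6-.5,190+(v+.5)/6-.5,.058))
a,b=g(471,163),g(369,163); d=b-a; print("round",np.arctan2(d[1],-d[0]))
a,b=g(246,163),g(241,271); d=b-a; print("square",np.arctan2(d[1],-d[0]))
W=cloud(im)
m=(W[...,2]>.088)&(W[...,2]<.105)&(abs(W[...,1]+.187)<.03)&(abs(W[...,0]-.57)<.03)
print("tab",w2b(np.median(W[m],0)[:2]) if m.any() else None, r.current_contact_force(), r.current_t())
r.hand_in()
```

```text
round 1.5690622399728158
square 0.03445982881375601
tab [ 0.01205788 -0.11905991] [-0.8502502   1.06511834  0.10601198] 20.6333
the job is handed in; nothing more can be done
```

The air line with the round-ended handle is shut off, and I handed the job in at about 20.6 s of the 51 s allowed.

- **Cover:** I pushed it by its tab, without lifting it, until it met the far end wall (21 N at the wrist on contact). The last image put the tab at box y = -119 mm, against -120 mm for fully home.
- **Round handle:** I pushed it clockwise until the force climbed at its stop (about 21 N sideways). It measured 1.569 rad in the last top image, against 1.571 for shut.
- **Square handle:** It still measured open, at about 0.03 rad.
- **Other things on the bench:** The scene pictures before and after show no visible movement of the jar, offcut, screwdriver or carton.

Two things did not go as first reckoned. My first estimate of the box position was about 1.5 to 2 mm off, so I corrected it from the valve positions. The finger was also in contact later than I had assumed, so I pressed the handle about another millimetre to be sure it was on its stop. During that press the upward wrist force rose to about 15 N. No check failed.

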